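# Loosen the lens ring of a stand magnifier

## Robot

A 6-joint arm with a two-finger parallel gripper is mounted at the origin on the work surface. World frame = base frame: x ahead of the robot, y to its left, z up, the work surface at z = 0. Lengths are in m, angles in rad, forces in N, time in s.
With the tool pointing down it reaches from about 0.35 to 0.85 m from the base axis. Payload 8.1 kg.
Tool frame: the origin (TCP) lies midway between the tips of the shut fingers; the grasp point (between the pads) lies 19 mm behind it; z points along the fingers, y is the line along which they close (so a half turn about z gives the same grasp; the last joint's range is limited). The gripper opens to 93 mm and grips with 3 to 60 N. Pads are 15 mm wide; open, the fingers measure 128 mm over their backs; the gripper's body (75 mm by 188 mm) begins 65 mm behind the grasp point.
Start: joints at [-1.403, 0.13, 1.488, -0, 1.523, -0.085], TCP at [0.15, -0.581, 0.219] pointing down, gripper open.
Joint ranges: [-2.96, 2.96], [-0.89, 2.26], [0.02, 2.5], [-1.34, 4.48], [0, 2.73], [-2.66, 2.66]. Speed limits (rad/s): [2.39, 2.39, 2.79, 3.14, 3.14, 3.14].

## Interface

Orientations are given as a rotation vector (axis times angle).
In Python, from plant import read_state, read_camera, camera_model, close_job gives the robot as it stands. The module is installed in compiled form; this text tells all that it offers.
- The arm moves only by the tool carry_out, never from a script. Its argument "moves" is a list of rows, each an object of numbers: "jaw": the finger opening in m, from 0 to 0.093; "dx", "dy", "dz": the shift along the tool's x, y, z in m; "yaw": the turn about the tool's z in rad. In form: [{"jaw": .., "dx": .., "dy": .., "dz": .., "yaw": ..}, ...]. A call has 1 to 8 rows; each row shifts and turns the commanded pose from where the row before left it, along the tool's axes as they then stand; what a row does not reach is not made up. A row lasts 1/8 s, in which the tool goes at most 62.5 mm and 10.7 degrees, less where a joint would pass 70% of its speed; a pose out of reach is approached as far as the arm can. A call is refused whole if a number of a shift passes 0.0625 or a number of a turn 0.188, either way. A call with a gripper value outside its range is refused whole. The fingers move at their own pace and stop on an object; "grip_force" is the grip in N (left out, the last holds). Time passes only in rows, so rows that do not move let the fingers close. It gives the time, the measured TCP pose, the force, the opening and the grip force at its end, in the units of the state.
- read_state(): the state, without advancing time (a new reading comes with each control period).
- read_camera(name): name is "side" or "top"; returns the picture (480x640x3 uint8, red, green, blue); there is no depth.
- camera_model(name): a dict with "camera_matrix" (3x3 intrinsics, pixels), "view" (4x4, takes a point from world to camera coordinates). Camera axes: x right, y up, looking along -z (the intrinsics and any distortion apply to the point x, -y, -z); pixel columns grow to the right and rows downward; lengths in m; the calibration is good to about 2 mm. A picture is of the moment at which its call begins. camera_model takes no time and is no camera call.
- close_job(): hands the job in; it is judged then, once.
The state is a dict: "t": time; "q": joint angles; "dq": joint speeds; "joint_torque": joint torques, N m; "tool_pos": TCP position; "orientation": TCP orientation; "force": force on the tool from outside, world axes, zero at the start; "wrist_torque": the same for the moment, N m; "opening": finger opening in m; "gripper_force": force on a finger pad.
Only numpy, scipy, OpenCV 4.12 (cv2) and the standard library are available. Lean on these libraries where they do the work, as an engineer would, in place of code of your own. Each camera call takes 0.05 s, during which the arm holds its last target. There are 200 camera calls.

## Task

Loosen the lens of the stand magnifier for cleaning: press a fingertip on the knurled black ring around the lens and roll it anticlockwise (seen from above) through two full turns, until its white mark comes back to the white mark on the foot for the second time and points roughly at it. Keep off the glass, do not lift or shove the magnifier, and leave everything else on the table where it is. Finish with the hand clear.

Things in the scene. Friction and masses are not known exactly. Their poses are not given: they have to be found in the camera images.
- lens_ring (a joint): turning angle of the knurled ring on the magnifier, rad: 0 = tight (as it starts, its white mark over the foot's white mark), growing anticlockwise seen from above, 6.28 per turn; a stop at 0, and it can turn on past three turns. It turns with light friction (0.03 N m, i.e. under 1 N at the rim), and stays where it is left.
- ring_top (a point): centre of the knurled ring, on the ring's axis at the level of its flat top face, 71 mm above the magnifier's underside; z points up along the axis. The ring is black, 102 mm across over 40 grey ribs round its side, 17 mm high; its flat top face runs from 32 mm to 49 mm from the axis. The ring is too wide to pinch. It sits on a spring: it begins to sink when pressed down with about 2 N and sinks 6 mm at about 9 N, where it stops; it turns equally well when sunk.
- ring_mark (a point): the white mark on the ring's top face, a bar 16 x 7 mm, its centre 40.5 mm from the axis; it turns with the ring
- foot_mark (a point): the white mark on the magnifier's foot, a bar 14 x 7 mm, its centre 58.5 mm from the axis, 16 mm above the underside
- magnifier: the stand magnifier, standing loose on the green mat: dark steel foot 132 mm across, aluminium barrel 92 mm across, 1.4 kg; origin at the centre of its underside, z up, -x towards the foot mark
- lens: the fixed glass lens inside the ring, 62 mm across; its crown is 12.5 mm below the ring's top face (6.5 mm when the ring is pressed right down); origin at the centre of its underside, 46 mm above the magnifier's underside. Not to be touched.
- button_jar: amber jar with a red cap, 68 mm across, 75 mm tall, bystander; origin under its centre
- spool_green: green thread spool, 40 mm across, 44 mm tall, standing, bystander; origin under its centre
- spool_red: red thread spool, 40 mm across, 44 mm tall, standing, bystander; origin under its centre
- book: blue hardback book lying flat, 160 x 210 x 26 mm, bystander; origin under its centre
- phone: black phone lying flat, 150 x 72 x 9 mm, bystander; origin under its centre
- mug: white mug, 80 mm across, 90 mm tall, bystander; origin under its centre

How it is judged:
By the outcome, as a careful person would: the job done as asked, in the order asked, and still so for the second after the job is handed in, with the robot touching nothing.
It also fails if it takes over 54 s, if anything falls off the work surface, if the arm or the gripper's body presses on something with over 40 N, if the wrist force passes 120 N, or if a joint passes its speed limit or range.

## Working session

There is one attempt and no reset: what is moved stays moved. The work goes in short steps, Python scripts to look and compute and a tool call to move; the robot and the scene stay as the last step left them, time stands still between calls to the robot, and variables do not carry over. Pictures are saved under pics/ and viewed, at most 10 in all, crops included, and the job is handed in when it is done.

Besides the shell and the picture viewer there is one more tool, called in YAML: its name, and indented under it one key for each argument. carry_out: Moves the arm, as the interface text tells. Its arguments: {"type":"object","properties":{"moves":{"type":"array","items":{"type":"object","properties":{"jaw":{"type":"number"},"dx":{"type":"number"},"dy":{"type":"number"},"dz":{"type":"number"},"yaw":{"type":"number"}}}},"grip_force":{"type":"number"}},"required":["moves"]}

```bash
mkdir -p pics; python3 - <<'E'
from plant import *
import cv2,numpy as np
for n in("top","side"):
    cv2.imwrite(f"pics/{n}0.png",read_camera(n)[:,:,::-1]); m=camera_model(n); print(n,np.round(m["camera_matrix"],1).tolist(),np.round(m["view"],4).tolist(),[k for k in m])
s=read_state();print({k:np.round(v,3).tolist() for k,v in s.items()})
E
```

```text
top [[598.2, 0.0, 328.0], [0.0, 598.2, 249.6], [0.0, 0.0, 1.0]] [[-0.0461, -0.9989, 0.0008, 0.0233], [0.9781, -0.045, 0.203, -0.5726], [-0.2027, 0.0101, 0.9792, -1.4011], [0.0, 0.0, 0.0, 1.0]] ['camera_matrix', 'view']
side [[594.3, 0.0, 318.6], [0.0, 594.3, 228.2], [0.0, 0.0, 1.0]] [[-0.8794, -0.4758, 0.0177, 0.4845], [0.3466, -0.6141, 0.7091, -0.2391], [-0.3265, 0.6297, 0.7049, -1.2269], [0.0, 0.0, 0.0, 1.0]] ['camera_matrix', 'view']
{'t': 0.1, 'q': [-1.403, 0.131, 1.489, -0.0, 1.523, -0.085], 'dq': [0.0, -0.001, -0.002, 0.002, 0.001, -0.002], 'joint_torque': [0.001, -56.134, -49.31, 0.077, 0.029, -0.0], 'tool_pos': [0.15, -0.58, 0.218], 'orientation': [-3.115, -0.396, 0.0], 'force': [0.412, 0.719, 0.705], 'wrist_torque': [-0.052, -0.018, 0.004], 'gripper_force': 0.0, 'opening': 0.093}
```

View pics/top0.png

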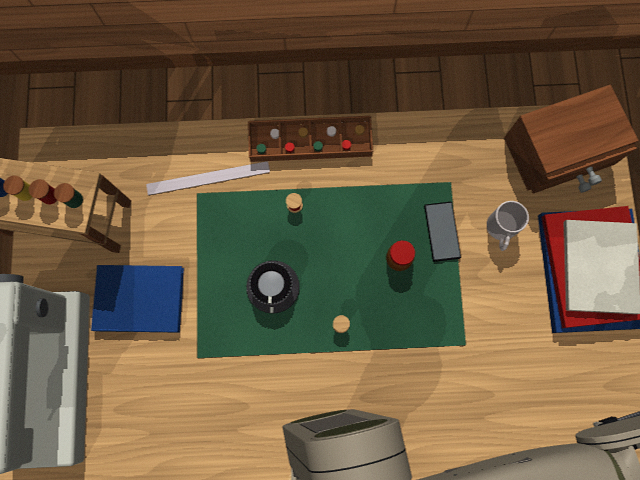

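View pics/side0.png

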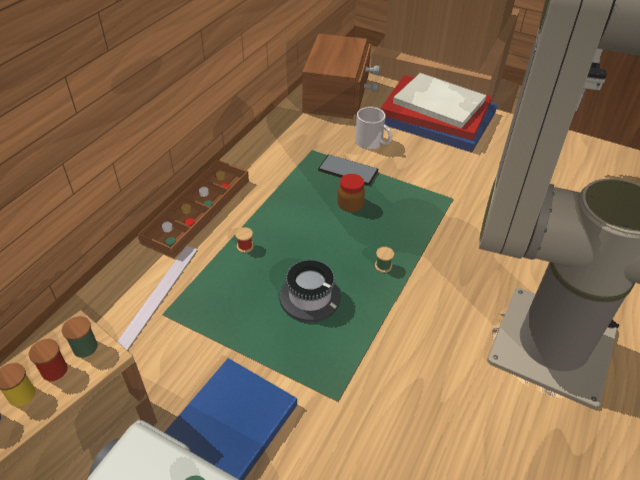

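The top view shows the magnifier ring at about (272,286), with its marks at (270,300) and (271,310). In the side view the ring is at about (310,281), with its marks at (326,285) and (333,305). I'll enlarge both.

```bash
python3 - <<'E'
import cv2,numpy as np
a=cv2.imread("pics/top0.png")[250:325,235:310]; b=cv2.imread("pics/side0.png")[252:327,272:347]
cv2.imwrite("pics/c0.png",np.hstack([cv2.resize(i,(400,400),interpolation=cv2.INTER_CUBIC) for i in(a,b)]))
E
```

```text
(no output)
```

View pics/c0.png

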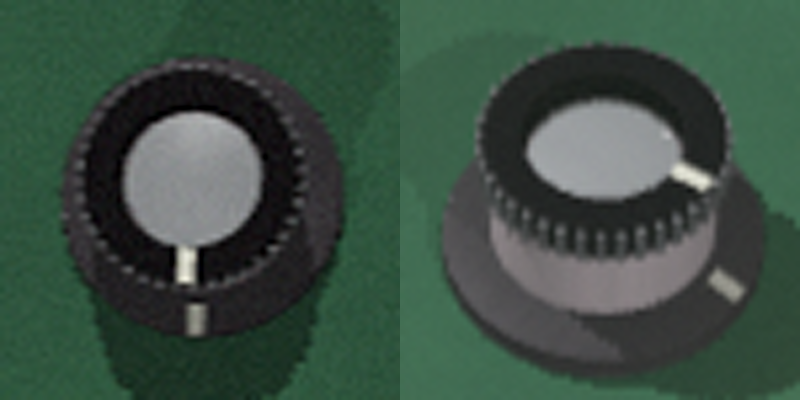

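```bash
cat >h.py <<'E'
from plant import *
import cv2,numpy as np
from scipy.spatial.transform import Rotation as R
def P(n):
    m=camera_model(n); return np.array(m["camera_matrix"])@np.diag([1,-1,-1])@np.array(m["view"])[:3]
def tri(a,b):
    X=cv2.triangulatePoints(P("top"),P("side"),np.float64(a),np.float64(b))[:,0]; return X[:3]/X[3]
def plane(n,uv,z):
    M=P(n); return np.linalg.solve(np.c_[M[:,:2],-np.r_[uv,1.]],-(M[:,2]*z+M[:,3]))[:2]
E
python3 - <<'E'
from h import *
for k,a,b in(("ring",(271.2,282.8),(310.4,277.9)),("mark",(270.1,299.7),(326.75,285.2)),("foot",(271.9,310),(333.3,305.6))):
    print(k,tri(a,b).round(4))
    z=.016 if k=="foot" else .071
    print([plane(n,u,z+.002).round(4) for n,u in(("top",a),("side",b))])
s=read_state();print(s["tool_pos"],R.from_rotvec(s["orientation"]).as_matrix().round(3))
E
```

```text
ring [0.4972 0.1373 0.0647]
[array([0.4954, 0.1364]), array([0.4943, 0.1436])]
mark [0.4562 0.1407 0.0683]
[array([0.455 , 0.1401]), array([0.4551, 0.1444])]
foot [0.4377 0.1421 0.0125]
[array([0.4363, 0.1414]), array([0.4367, 0.1461])]
[ 0.14997627 -0.58040765  0.21767343] [[ 0.968  0.25  -0.   ]
 [ 0.25  -0.968  0.002]
 [ 0.    -0.002 -1.   ]]
```

carry_out:
  moves:
    - {"jaw": 0,"yaw": -0.165}
    - {"jaw": 0,"yaw": -0.165}
    - {"jaw": 0,"yaw": -0.165}
    - {"jaw": 0,"yaw": -0.165}
    - {"jaw": 0,"yaw": -0.165}
    - {"jaw": 0,"yaw": -0.165}
    - {"jaw": 0,"yaw": -0.165}
    - {"jaw": 0,"yaw": -0.165}

```text
invalid input at $.moves[0]: expected keys jaw, dx, dy, dz, yaw
```

carry_out:
  moves:
    - {"jaw": 0,"dx": 0.041,"dy": 0.0375}
    - {"jaw": 0,"dx": 0.041,"dy": 0.0375}
    - {"jaw": 0,"dx": 0.041,"dy": 0.0375}
    - {"jaw": 0,"dx": 0.041,"dy": 0.0375}
    - {"jaw": 0,"dx": 0.041,"dy": 0.0375}
    - {"jaw": 0,"dx": 0.041,"dy": 0.0375}
    - {"jaw": 0,"dx": 0.041,"dy": 0.0375}
    - {"jaw": 0,"dx": 0.041,"dy": 0.0375}

```text
invalid input at $.moves[0]: expected keys jaw, dx, dy, dz, yaw
```

```bash
python3 - <<'E'
from h import *
s=read_state();print(s["tool_pos"],s["q"],s["force"],R.from_rotvec(s["orientation"]).as_matrix().round(3))
E
```

```text
[ 0.14997627 -0.58040765  0.21767343] [-1.40341072e+00  1.31111124e-01  1.48917714e+00 -4.95990442e-05
  1.52301846e+00 -8.53940227e-02] [0.41225951 0.71894046 0.70469347] [[ 0.968  0.25  -0.   ]
 [ 0.25  -0.968  0.002]
 [ 0.    -0.002 -1.   ]]
```

All keys are required in each row.

carry_out:
  moves:
    - {"jaw": 0,"dx": 0,"dy": 0,"dz": 0,"yaw": -0.165}
    - {"jaw": 0,"dx": 0,"dy": 0,"dz": 0,"yaw": -0.165}
    - {"jaw": 0,"dx": 0,"dy": 0,"dz": 0,"yaw": -0.165}
    - {"jaw": 0,"dx": 0,"dy": 0,"dz": 0,"yaw": -0.165}
    - {"jaw": 0,"dx": 0,"dy": 0,"dz": 0,"yaw": -0.165}
    - {"jaw": 0,"dx": 0,"dy": 0,"dz": 0,"yaw": -0.165}
    - {"jaw": 0,"dx": 0,"dy": 0,"dz": 0,"yaw": -0.165}
    - {"jaw": 0,"dx": 0,"dy": 0,"dz": 0,"yaw": -0.165}

```text
t: 1.1
tool_pos: [0.15, -0.5806, 0.218]
orientation: [-2.212, -2.229, -0.001]
force: [0.1, -0.9, 0.3]
opening: 0.0177
gripper_force: 0.0
```

carry_out:
  moves:
    - {"jaw": 0,"dx": 0.041,"dy": 0.0375,"dz": 0,"yaw": 0}
    - {"jaw": 0,"dx": 0.041,"dy": 0.0375,"dz": 0,"yaw": 0}
    - {"jaw": 0,"dx": 0.041,"dy": 0.0375,"dz": 0,"yaw": 0}
    - {"jaw": 0,"dx": 0.041,"dy": 0.0375,"dz": 0,"yaw": 0}
    - {"jaw": 0,"dx": 0.041,"dy": 0.0375,"dz": 0,"yaw": 0}
    - {"jaw": 0,"dx": 0.041,"dy": 0.0375,"dz": 0,"yaw": 0}
    - {"jaw": 0,"dx": 0.041,"dy": 0.0375,"dz": 0,"yaw": 0}
    - {"jaw": 0,"dx": 0.041,"dy": 0.0375,"dz": 0,"yaw": 0}

```text
t: 2.1
tool_pos: [0.4502, -0.2507, 0.2184]
orientation: [-2.219, -2.223, 0.0]
force: [0.1, -0.1, -0.2]
opening: 0.0004
gripper_force: 0.0
```

```bash
python3 - <<'E'
from h import *
s=read_state();print(s["t"],s["tool_pos"],s["q"],s["force"],R.from_rotvec(s["orientation"]).as_matrix().round(3))
E
```

```text
2.1 [ 0.45024405 -0.25070992  0.21839082] [-6.07560790e-01 -9.95851989e-02  1.72100378e+00 -3.81328066e-05
  1.52040278e+00 -6.09461372e-01] [ 0.06586424 -0.12836977 -0.21991766] [[-0.002  1.    -0.   ]
 [ 1.     0.002  0.   ]
 [ 0.    -0.    -1.   ]]
```

carry_out:
  moves:
    - {"jaw": 0,"dx": 0.0497,"dy": 0.0066,"dz": 0,"yaw": 0}
    - {"jaw": 0,"dx": 0.0497,"dy": 0.0066,"dz": 0,"yaw": 0}
    - {"jaw": 0,"dx": 0.0497,"dy": 0.0066,"dz": 0,"yaw": 0}
    - {"jaw": 0,"dx": 0.0497,"dy": 0.0066,"dz": 0,"yaw": 0}
    - {"jaw": 0,"dx": 0.0497,"dy": 0.0066,"dz": 0,"yaw": 0}
    - {"jaw": 0,"dx": 0.0497,"dy": 0.0066,"dz": 0,"yaw": 0}
    - {"jaw": 0,"dx": 0.0497,"dy": 0.0066,"dz": 0,"yaw": 0}
    - {"jaw": 0,"dx": 0,"dy": 0,"dz": 0.06,"yaw": 0}

```text
t: 3.1
tool_pos: [0.4988, 0.0994, 0.1629]
orientation: [2.21, 2.224, 0.014]
force: [1.8, -0.4, -1.0]
opening: 0.0003
gripper_force: 0.0
```

carry_out:
  moves:
    - {"jaw": 0,"dx": 0,"dy": 0,"dz": 0.05,"yaw": 0}
    - {"jaw": 0,"dx": 0,"dy": 0,"dz": 0.02,"yaw": 0}
    - {"jaw": 0,"dx": 0,"dy": 0,"dz": 0,"yaw": 0}

```text
t: 3.48
tool_pos: [0.4928, 0.0955, 0.0862]
orientation: [-2.217, -2.222, 0.006]
force: [-0.4, 0.6, 0.3]
opening: 0.0005
gripper_force: 0.0
```

```bash
python3 - <<'E'
from h import *
s=read_state();print(s["t"],s["tool_pos"],s["force"])
a=read_camera("top")[240:330,225:315,::-1]; b=read_camera("side")[242:332,262:352,::-1]
cv2.imwrite("pics/c1.png",np.hstack([cv2.resize(i,(400,400),interpolation=cv2.INTER_CUBIC) for i in(a,b)]))
E
```

```text
3.475 [0.49275889 0.09552826 0.08623293] [-0.44989748  0.58348286  0.34058152]
```

View pics/c1.png

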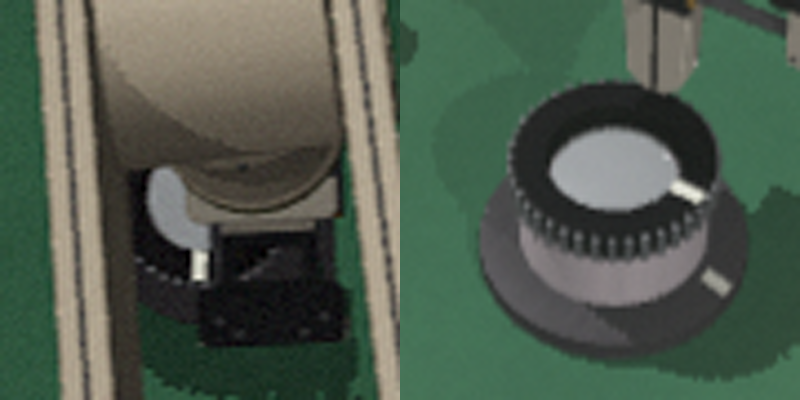

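The side view shows the shut fingertips about 15 mm above the far-right part of the ring, near (660,90) in the crop. The glass and both marks are untouched. Next I'll feel for contact.

carry_out:
  moves:
    - {"jaw": 0,"dx": 0,"dy": 0,"dz": 0.007,"yaw": 0}
    - {"jaw": 0,"dx": 0,"dy": 0,"dz": 0.002,"yaw": 0}
    - {"jaw": 0,"dx": 0,"dy": 0,"dz": 0,"yaw": 0}
    - {"jaw": 0,"dx": 0,"dy": 0,"dz": 0,"yaw": 0}

```text
t: 4.08
tool_pos: [0.4951, 0.0957, 0.0799]
orientation: [2.219, 2.223, 0.001]
force: [1.0, 0.1, 0.6]
opening: 0.0006
gripper_force: 0.0
```

carry_out:
  moves:
    - {"jaw": 0,"dx": 0,"dy": 0,"dz": 0.003,"yaw": 0}
    - {"jaw": 0,"dx": 0,"dy": 0,"dz": 0,"yaw": 0}
    - {"jaw": 0,"dx": 0,"dy": 0,"dz": 0,"yaw": 0}

```text
t: 4.45
tool_pos: [0.4949, 0.0957, 0.0766]
orientation: [-2.219, -2.224, 0.0]
force: [0.3, 0.2, -0.2]
opening: 0.0004
gripper_force: 0.0
```

carry_out:
  moves:
    - {"jaw": 0,"dx": 0,"dy": 0,"dz": 0.003,"yaw": 0}
    - {"jaw": 0,"dx": 0,"dy": 0,"dz": 0,"yaw": 0}
    - {"jaw": 0,"dx": 0,"dy": 0,"dz": 0,"yaw": 0}

```text
t: 4.82
tool_pos: [0.4952, 0.0957, 0.0739]
orientation: [2.219, 2.223, 0.001]
force: [-0.5, -1.0, 3.3]
opening: 0.0003
gripper_force: 1.3
```

Contact is at z ≈ 0.074. I'll press about 2 mm further and roll the first 120°.

carry_out:
  moves:
    - {"jaw": 0,"dx": 0.001,"dy": 0.001,"dz": 0.001,"yaw": 0}
    - {"jaw": 0,"dx": 0,"dy": 0,"dz": 0.0015,"yaw": 0}
    - {"jaw": 0,"dx": 0,"dy": 0,"dz": 0,"yaw": 0}

```text
t: 5.2
tool_pos: [0.4962, 0.0963, 0.0713]
orientation: [2.219, 2.223, -0.0]
force: [-0.8, -3.0, 5.0]
opening: 0.0008
gripper_force: 2.8
```

carry_out:
  moves:
    - {"jaw": 0,"dx": 0.0014,"dy": 0.0106,"dz": 0,"yaw": 0}
    - {"jaw": 0,"dx": 0.0041,"dy": 0.0099,"dz": 0,"yaw": 0}
    - {"jaw": 0,"dx": 0.0065,"dy": 0.0085,"dz": 0,"yaw": 0}
    - {"jaw": 0,"dx": 0.0085,"dy": 0.0065,"dz": 0,"yaw": 0}
    - {"jaw": 0,"dx": 0.0099,"dy": 0.0041,"dz": 0,"yaw": 0}
    - {"jaw": 0,"dx": 0.0106,"dy": 0.0014,"dz": 0,"yaw": 0}
    - {"jaw": 0,"dx": 0.0106,"dy": -0.0014,"dz": 0,"yaw": 0}
    - {"jaw": 0,"dx": 0.0099,"dy": -0.0041,"dz": 0,"yaw": 0}

```text
t: 6.2
tool_pos: [0.5322, 0.1588, 0.0717]
orientation: [2.219, 2.223, 0.002]
force: [0.2, -1.8, 4.9]
opening: 0.0005
gripper_force: 2.5
```

```bash
python3 - <<'E'
from h import *
s=read_state();print(s["t"],s["tool_pos"],s["force"])
a=read_camera("top")[240:330,225:315,::-1]; b=read_camera("side")[242:332,262:352,::-1]
cv2.imwrite("pics/c2.png",np.hstack([cv2.resize(i,(400,400),interpolation=cv2.INTER_CUBIC) for i in(a,b)]))
E
```

```text
6.2 [0.53217705 0.15875166 0.07170927] [ 0.19814267 -1.78751893  4.92500878]
```

View pics/c2.png

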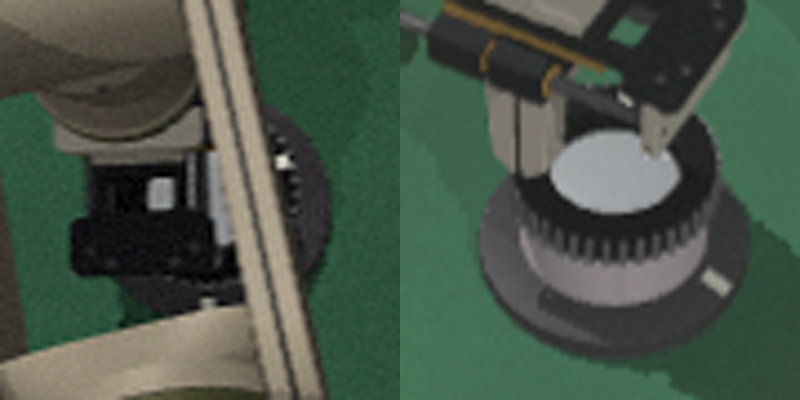

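The top view shows the ring mark at about px (289,276), which is −70° or about 114° turned. The foot mark is unmoved in both views, so the grip follows with little slip. I'll continue.

carry_out:
  moves:
    - {"jaw": 0,"dx": 0.0085,"dy": -0.0065,"dz": 0,"yaw": 0}
    - {"jaw": 0,"dx": 0.0065,"dy": -0.0085,"dz": 0,"yaw": 0}
    - {"jaw": 0,"dx": 0.0041,"dy": -0.0099,"dz": 0,"yaw": 0}
    - {"jaw": 0,"dx": 0.0014,"dy": -0.0106,"dz": 0,"yaw": 0}
    - {"jaw": 0,"dx": -0.0014,"dy": -0.0106,"dz": 0,"yaw": 0}
    - {"jaw": 0,"dx": -0.0041,"dy": -0.0099,"dz": 0,"yaw": 0}
    - {"jaw": 0,"dx": -0.0065,"dy": -0.0085,"dz": 0,"yaw": 0}
    - {"jaw": 0,"dx": -0.0085,"dy": -0.0065,"dz": 0,"yaw": 0}

```text
t: 7.3
tool_pos: [0.4602, 0.1586, 0.0715]
orientation: [2.219, 2.224, 0.002]
force: [1.4, 0.1, 4.4]
opening: 0.0005
gripper_force: 2.6
```

carry_out:
  moves:
    - {"jaw": 0,"dx": -0.0099,"dy": -0.0041,"dz": 0,"yaw": 0}
    - {"jaw": 0,"dx": -0.0106,"dy": -0.0014,"dz": 0,"yaw": 0}
    - {"jaw": 0,"dx": -0.0106,"dy": 0.0014,"dz": 0,"yaw": 0}
    - {"jaw": 0,"dx": -0.0099,"dy": 0.0041,"dz": 0,"yaw": 0}
    - {"jaw": 0,"dx": -0.0085,"dy": 0.0065,"dz": 0,"yaw": 0}
    - {"jaw": 0,"dx": -0.0065,"dy": 0.0085,"dz": 0,"yaw": 0}
    - {"jaw": 0,"dx": -0.0041,"dy": 0.0099,"dz": 0,"yaw": 0}
    - {"jaw": 0,"dx": -0.0014,"dy": 0.0106,"dz": 0,"yaw": 0}

```text
t: 8.3
tool_pos: [0.4955, 0.0968, 0.071]
orientation: [-2.219, -2.223, 0.001]
force: [-0.8, 0.6, 5.1]
opening: 0.0005
gripper_force: 2.9
```

```bash
python3 - <<'E'
from h import *
s=read_state();print(s["t"],s["tool_pos"],s["force"])
a=read_camera("top")[240:330,225:315,::-1]; b=read_camera("side")[242:332,262:352,::-1]
cv2.imwrite("pics/c3.png",np.hstack([cv2.resize(i,(400,400),interpolation=cv2.INTER_CUBIC) for i in(a,b)]))
E
```

```text
8.3 [0.49551975 0.09683821 0.07104051] [-0.8129094   0.6171796   5.07062833]
```

View pics/c3.png

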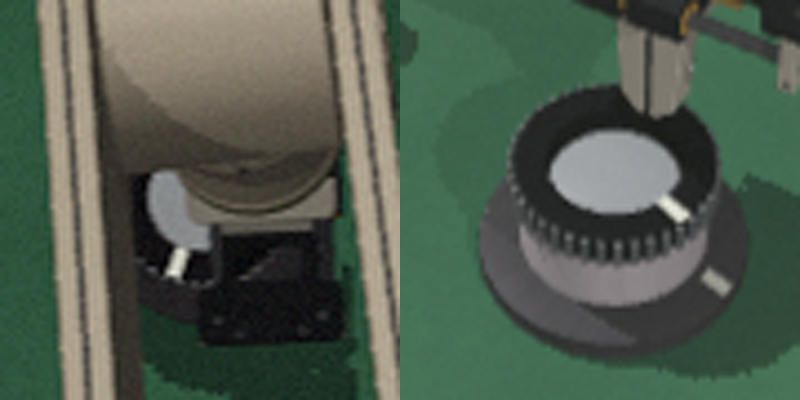

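After one finger circle the ring mark is at top px (265,299), 159° against 176°, so it has turned about 343°. The magnifier is still in place. Second turn next.

carry_out:
  moves:
    - {"jaw": 0,"dx": 0.0014,"dy": 0.0106,"dz": 0,"yaw": 0}
    - {"jaw": 0,"dx": 0.0041,"dy": 0.0099,"dz": 0,"yaw": 0}
    - {"jaw": 0,"dx": 0.0065,"dy": 0.0085,"dz": 0,"yaw": 0}
    - {"jaw": 0,"dx": 0.0085,"dy": 0.0065,"dz": 0,"yaw": 0}
    - {"jaw": 0,"dx": 0.0099,"dy": 0.0041,"dz": 0,"yaw": 0}
    - {"jaw": 0,"dx": 0.0106,"dy": 0.0014,"dz": 0,"yaw": 0}
    - {"jaw": 0,"dx": 0.0106,"dy": -0.0014,"dz": 0,"yaw": 0}
    - {"jaw": 0,"dx": 0.0099,"dy": -0.0041,"dz": 0,"yaw": 0}

```text
t: 9.4
tool_pos: [0.5314, 0.1588, 0.0714]
orientation: [2.219, 2.223, 0.001]
force: [0.5, -1.3, 6.1]
opening: 0.0003
gripper_force: 2.7
```

carry_out:
  moves:
    - {"jaw": 0,"dx": 0.0085,"dy": -0.0065,"dz": 0,"yaw": 0}
    - {"jaw": 0,"dx": 0.0065,"dy": -0.0085,"dz": 0,"yaw": 0}
    - {"jaw": 0,"dx": 0.0041,"dy": -0.0099,"dz": 0,"yaw": 0}
    - {"jaw": 0,"dx": 0.0014,"dy": -0.0106,"dz": 0,"yaw": 0}
    - {"jaw": 0,"dx": -0.0014,"dy": -0.0106,"dz": 0,"yaw": 0}
    - {"jaw": 0,"dx": -0.0041,"dy": -0.0099,"dz": 0,"yaw": 0}
    - {"jaw": 0,"dx": -0.0065,"dy": -0.0085,"dz": 0,"yaw": 0}
    - {"jaw": 0,"dx": -0.0085,"dy": -0.0065,"dz": 0,"yaw": 0}

```text
t: 10.4
tool_pos: [0.4602, 0.1586, 0.0715]
orientation: [2.218, 2.224, 0.002]
force: [1.8, 0.6, 5.7]
opening: 0.0003
gripper_force: 2.6
```

carry_out:
  moves:
    - {"jaw": 0,"dx": -0.0099,"dy": -0.0041,"dz": 0,"yaw": 0}
    - {"jaw": 0,"dx": -0.0106,"dy": -0.0014,"dz": 0,"yaw": 0}
    - {"jaw": 0,"dx": -0.0106,"dy": 0.0014,"dz": 0,"yaw": 0}
    - {"jaw": 0,"dx": -0.0099,"dy": 0.0041,"dz": 0,"yaw": 0}
    - {"jaw": 0,"dx": -0.0085,"dy": 0.0065,"dz": 0,"yaw": 0}
    - {"jaw": 0,"dx": -0.0065,"dy": 0.0085,"dz": 0,"yaw": 0}
    - {"jaw": 0,"dx": -0.0041,"dy": 0.0099,"dz": 0,"yaw": 0}
    - {"jaw": 0,"dx": -0.0014,"dy": 0.0106,"dz": 0,"yaw": 0}

```text
t: 11.4
tool_pos: [0.4955, 0.0969, 0.071]
orientation: [-2.219, -2.223, 0.001]
force: [-2.2, 1.1, 5.4]
opening: 0.0005
gripper_force: 2.9
```

```bash
python3 - <<'E'
from h import *
s=read_state();print(s["t"],s["tool_pos"],s["force"])
a=read_camera("top")[240:330,225:315,::-1]; b=read_camera("side")[242:332,262:352,::-1]
cv2.imwrite("pics/c4.png",np.hstack([cv2.resize(i,(400,400),interpolation=cv2.INTER_CUBIC) for i in(a,b)]))
E
```

```text
11.4 [0.495475   0.09687715 0.07101021] [-2.20455798  1.08108004  5.36106919]
```

View pics/c4.png

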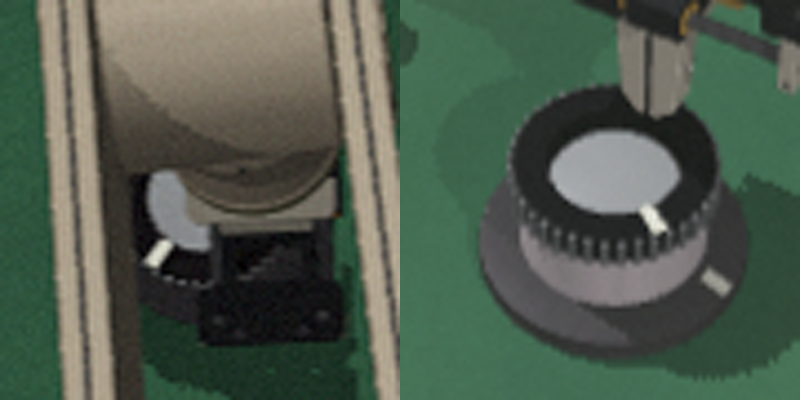

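The ring mark is at top px (260,297), about 142°, so roughly 34° remains. I'll roll 37° more and lift straight up.

carry_out:
  moves:
    - {"jaw": 0,"dx": 0.0014,"dy": 0.0106,"dz": 0,"yaw": 0}
    - {"jaw": 0,"dx": 0.0041,"dy": 0.0099,"dz": 0,"yaw": 0}
    - {"jaw": 0,"dx": 0.0026,"dy": 0.004,"dz": 0,"yaw": 0}
    - {"jaw": 0,"dx": 0,"dy": 0,"dz": 0,"yaw": 0}
    - {"jaw": 0,"dx": 0,"dy": 0,"dz": 0,"yaw": 0}
    - {"jaw": 0,"dx": 0,"dy": 0,"dz": -0.01,"yaw": 0}
    - {"jaw": 0,"dx": 0,"dy": 0,"dz": -0.03,"yaw": 0}
    - {"jaw": 0,"dx": 0,"dy": 0,"dz": -0.05,"yaw": 0}

```text
t: 12.5
tool_pos: [0.5179, 0.1049, 0.1598]
orientation: [-2.216, -2.221, 0.007]
force: [0.4, 0.1, 0.8]
opening: 0.0005
gripper_force: 0.0
```

carry_out:
  moves:
    - {"jaw": 0,"dx": 0,"dy": 0,"dz": -0.05,"yaw": 0}
    - {"jaw": 0,"dx": -0.05,"dy": 0,"dz": 0,"yaw": 0}
    - {"jaw": 0,"dx": -0.05,"dy": 0,"dz": 0,"yaw": 0}
    - {"jaw": 0,"dx": -0.05,"dy": 0,"dz": 0,"yaw": 0}
    - {"jaw": 0,"dx": -0.05,"dy": 0,"dz": 0,"yaw": 0}
    - {"jaw": 0,"dx": -0.05,"dy": 0,"dz": 0,"yaw": 0}
    - {"jaw": 0,"dx": 0,"dy": 0,"dz": 0,"yaw": 0}
    - {"jaw": 0,"dx": 0,"dy": 0,"dz": 0,"yaw": 0}

```text
t: 13.5
tool_pos: [0.5205, -0.1446, 0.2108]
orientation: [-2.219, -2.222, -0.0]
force: [-0.4, -0.6, -0.5]
opening: 0.0002
gripper_force: 0.0
```

```bash
python3 - <<'E'
from h import *
s=read_state();print(s["t"],s["tool_pos"],s["force"])
a=read_camera("top")[250:325,235:310,::-1]; b=read_camera("side")[252:327,272:347,::-1]
cv2.imwrite("pics/c5.png",np.hstack([cv2.resize(i,(400,400),interpolation=cv2.INTER_CUBIC) for i in(a,b)]))
E
```

```text
13.5 [ 0.52045378 -0.14460259  0.21082698] [-0.39087394 -0.57595606 -0.47734287]
```

View pics/c5.png

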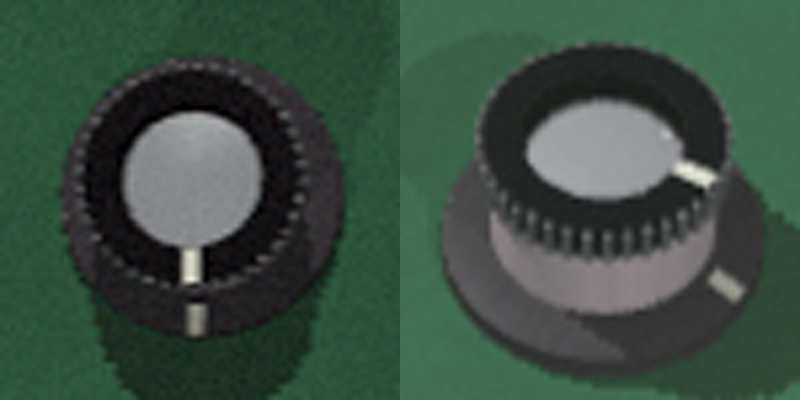

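The ring mark is back in line with the foot mark: crop (191,266), against (187,265) at the start, so about 3° past. The magnifier has not moved and the hand is clear.

```bash
python3 -c "
from plant import *
print(close_job())"
```

```text
the job is handed in; nothing more can be done
None
```

I rolled the lens ring anticlockwise through two full turns; its white mark is back at the foot's mark, about 3° past it. The magnifier did not move, the fingertip stayed on the ring and off the glass, and the job was handed in at 13.5 s with the hand clear.

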